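# Bed glazed pendants in their packing blocks

## Task

Four blue ceramic pendants (a large disc, a small disc, a square and a long bar) lie about the bead worker's table. Put each one in the wooden packing block whose recess has its shape and size, so that it lies flat on the floor of the recess, face up as it was; set them down gently without dropping them, and do not knock the thread spool or the bead jar.

Things in the scene. Friction and masses are not known exactly. Their poses are not given: they have to be found in the camera images.
- large_disc_mid (a point): The large disc, 54 mm in diameter. Glazed cobalt-blue ceramic pendant, 16 mm thick, lying flat on the table, with a 5 mm dark stringing hole near one edge of its top face (a mark only). This point is its centre, 8 mm above its underside; z is up. Loose. 
- small_disc_mid (a point): The small disc, 34 mm in diameter. Glazed cobalt-blue ceramic pendant, 16 mm thick, lying flat on the table, with a 5 mm dark stringing hole near one edge of its top face (a mark only). This point is its centre, 8 mm above its underside; z is up. Loose. 
- square_mid (a point): The square, 42 by 42 mm, sides along its x and y. Glazed cobalt-blue ceramic pendant, 16 mm thick, lying flat on the table, with a 5 mm dark stringing hole near one edge of its top face (a mark only). This point is its centre, 8 mm above its underside; z is up. Loose. 
- bar_mid (a point): The bar, 70 mm long along its x and 24 mm wide along its y. Glazed cobalt-blue ceramic pendant, 16 mm thick, lying flat on the table, with a 5 mm dark stringing hole near one edge of its top face (a mark only). This point is its centre, 8 mm above its underside; z is up. Loose. 
- large_disc_block: The large disc's block, 88 by 88 mm; its round recess is 70 mm in diameter. Light wooden block 11 mm high, fixed to the table, z up, with a grey-floored recess in its top, open above and 5 mm deep (its floor lies 6 mm above the table). The origin is the centre of the block's underside, below the centre of the recess. 
- small_disc_block: The small disc's block, 70 by 70 mm; its round recess is 50 mm in diameter. Light wooden block 11 mm high, fixed to the table, z up, with a grey-floored recess in its top, open above and 5 mm deep (its floor lies 6 mm above the table). The origin is the centre of the block's underside, below the centre of the recess. 
- square_block: The square's block, 78 by 78 mm; its recess is 58 by 58 mm, sides along its x and y. Light wooden block 11 mm high, fixed to the table, z up, with a grey-floored recess in its top, open above and 5 mm deep (its floor lies 6 mm above the table). The origin is the centre of the block's underside, below the centre of the recess. 
- bar_block: The bar's block, 104 mm along its x by 58 mm along its y; its recess is 86 mm along x and 40 mm along y. Light wooden block 11 mm high, fixed to the table, z up, with a grey-floored recess in its top, open above and 5 mm deep (its floor lies 6 mm above the table). The origin is the centre of the block's underside, below the centre of the recess. 
- spool_mid (a point): A bystander: wooden thread spool with white thread, standing upright, 36 mm in diameter, 45 mm high; this point is its centre, half-way up. Loose; leave it alone.
- bead_jar_mid (a point): A bystander: small amber glass bead jar with a white lid, 46 mm in diameter, 55 mm high; this point is its centre, half-way up. Loose; leave it alone.
Mind the look-alikes: they are no part of the job. Leave any green or pink look-alike of the part that bears large_disc_mid alone. What is shaped like the part that bears bar_mid but pink or purple is not meant.

How it is judged:
At the end, for the whole second after the job is handed in: Each pendant lies in the recess of its own block, its centre within 12 mm of the recess's centre across and less than 15.5 mm above the block's underside (14 mm when it lies on the recess's floor), flat within 0.05 rad, face up, released and at rest (under 20 mm/s) (horizontal distance between large_disc_mid and large_disc_block below 0.012 m and z of large_disc_mid in the frame of large_disc_block below 0.0155 m and angle between each of large_disc_mid, small_disc_mid, square_mid, bar_mid's own z axis and vertical below 0.05 rad and linear speed of each of large_disc, small_disc, square, bar below 0.02 m/s and horizontal distance between small_disc_mid and small_disc_block below 0.012 m and z of small_disc_mid in the frame of small_disc_block below 0.0155 m and horizontal distance between square_mid and square_block below 0.012 m and z of square_mid in the frame of square_block below 0.0155 m and horizontal distance between bar_mid and bar_block below 0.012 m and z of bar_mid in the frame of bar_block below 0.0155 m); the robot touches nothing.
It fails at once if a pendant is dropped or flung (faster than 0.7 m/s with its centre less than 45 mm above the table) ((linear speed of large_disc above 0.7 m/s and height (world z) of large_disc_mid below 0.045 m) or (linear speed of small_disc above 0.7 m/s and height (world z) of small_disc_mid below 0.045 m) or (linear speed of square above 0.7 m/s and height (world z) of square_mid below 0.045 m) or (linear speed of bar above 0.7 m/s and height (world z) of bar_mid below 0.045 m)).
It fails at once if the thread spool is knocked over or moved by more than 25 mm (distance of spool_mid from where it was at the start of the episode above 0.025 m or angle between spool_mid's own z axis and vertical above 0.5 rad).
It fails at once if the bead jar is knocked over or moved by more than 25 mm (distance of bead_jar_mid from where it was at the start of the episode above 0.025 m or angle between bead_jar_mid's own z axis and vertical above 0.5 rad).
It also fails if it takes over 109 s, if anything falls off the work surface, if the arm or the gripper's body presses on something with over 40 N, if the wrist force passes 120 N, or if a joint passes its speed limit or range.

## Robot

A 7-joint arm with a two-finger parallel gripper is mounted at the origin on the work surface. World frame = base frame: x ahead of the robot, y to its left, z up, the work surface at z = 0. Lengths are in m, angles in rad, forces in N, time in s.
With the tool pointing down it reaches from about 0.4 to 0.85 m from the base axis. Payload 10.4 kg.
Tool frame: the origin (TCP) lies midway between the tips of the shut fingers; the grasp point (between the pads) lies 19 mm behind it (r.grasp_offset is the distance from the TCP to the grasp point, in m); z points along the fingers, y is the line along which they close (so a half turn about z gives the same grasp; the last joint's range is limited). The gripper opens to 87 mm and grips with 3 to 60 N. Pads are 19 mm wide; open, the fingers measure 117 mm over their backs; the gripper's body (75 mm by 190 mm) begins 51 mm behind the grasp point.
Start: joints at [1.286, 0.332, -0.065, 1.46, 0.022, 1.35, -0.088], TCP at [0.162, -0.604, 0.223] pointing down, gripper open.
Joint ranges: [-2.6, 2.6], [-0.5, 2.12], [-1.47, 1.34], [0.16, 2.42], [-1.27, 4.41], [0.06, 2.06], [-2.6, 2.6]. Speed limits (rad/s): [2.22, 2.22, 2.79, 2.79, 3.14, 3.14, 3.14].

## Interface

Orientations are given as a unit quaternion [x, y, z, w].
In Python, from cell import r, gripper_to, get_image, ticket, boxes_of, masks_of, mark_of gives the robot as it stands. Calls block until the motion is done:
- r.movep(position, orientation): joint-space move of the TCP to a pose.
- r.move_straight(position, rotation=None, velocity=0.15, max_force=None): straight line of the TCP; rotation=None keeps the orientation; velocity is the mean speed in m/s. With max_force (N) it stops when the force on the tool has changed by that much, and returns True; else False.
- r.set_joints(angles): joint-space move.
- gripper_to(opening, f_grip=None): opening from 0.0 (shut) to 1.0 (fully open); f_grip is the grip in N (None keeps the last); returns when the fingers have stopped.
- r.pause(seconds).
- r.ik(position, orientation): joint angles nearest the present ones, or None.
- r.get_state(): the state.
- get_image(name): name is "scene" or "top"; returns a dict with "frame" (384x512x3 uint8, red, green, blue), "z_map" (384x512 float32, m along the optical axis (not along the pixel's ray), 0 where there is no reading), "fx", "fy", "cx", "cy" (pixels), "extrinsics" (4x4, takes a point from world to camera coordinates). Camera axes: x right, y down, z forward; pixel columns grow to the right and rows downward; lengths in m; the calibration is good to about 2 mm. A picture is of the moment at which its call begins.
A pose or a line that the arm cannot do raises r.MotionError and nothing moves.
- ticket.job_done(): hands the job in; it is judged then, once.
Trained networks look in the newest picture that a camera, given by its name, has taken for a name from the list of things; names that differ only in an ending like _2 or _b are one class to them, and where a whole thing is asked for, a point or a joint stands for the part that bears it (a point fixed in the world has none). Each returns a list of dicts, best first, with "p" (0 to 1); they miss things now and then, are a little off and sometimes report something else, mostly with a low value. They report only what shows in the picture. A call takes as long as a camera call. They do not tell look-alikes from the thing itself.
- boxes_of(camera, name): "location" ([x, y, z] in m, in world coordinates, good to about 4 mm: the middle of the surface that is visible of it).
- masks_of(camera, name): "region" (384x512 bool, what is visible of it).
- mark_of(camera, name): "location" ([x, y, z] in m, in world coordinates, good to about 4 mm: a listed point, or the origin of a listed thing).
The state is a dict: "time_s": time; "qpos": joint angles; "qvel": joint speeds; "joint_torque": joint torques, N m; "ee_pos": TCP position; "tool_rot": TCP orientation; "wrist_force": force on the tool from outside, world axes, zero at the start; "moment": the same for the moment, N m; "width": opening from 0.0 (shut) to 1.0 (fully open); "finger_force": force on a finger pad.
Only numpy, scipy, OpenCV 4.12 (cv2) and the standard library are available. Lean on these libraries where they do the work, as an engineer would, in place of code of your own. Each camera call takes 0.05 s, during which the arm holds its last target. There are 200 camera calls.

## Working session

There is one attempt and no reset: what is moved stays moved. The work goes in short steps, each a Python script; the robot and the scene stay as the last script left them, time stands still between calls to the robot, and variables do not carry over. Pictures are saved under pics/ and viewed, at most 14 in all, crops included, and the job is handed in when it is done.

```bash
ls; mkdir -p pics; python3 - <<'E'
from cell import *
import cv2,numpy as np
for c in("top","scene"):
    im=get_image(c); cv2.imwrite(f"pics/{c}0.png",cv2.resize(im["frame"][:,:,::-1],(800,600)))
    print(c,im["fx"],np.round(im["extrinsics"],3).tolist())
    for n in["large_disc_mid","small_disc_mid","square_mid","bar_mid","large_disc_block","small_disc_block","square_block","bar_block","spool_mid","bead_jar_mid"]:
        print(n,[(np.round(d["location"],3).tolist(),round(d["p"],2)) for d in mark_of(c,n)])
print(r.get_state()["tool_rot"],r.get_state()["time_s"])
E
```

```text
pics
top 367.92040355053706 [[-0.018, -1.0, -0.003, 0.015], [-0.986, 0.019, -0.168, 0.468], [0.168, -0.0, -0.986, 0.81], [0.0, 0.0, 0.0, 1.0]]
large_disc_mid [([0.411, -0.39, 0.006], 0.84), ([0.301, -0.346, 0.01], 0.69), ([0.396, -0.286, 0.009], 0.59)]
small_disc_mid [([0.472, 0.139, 0.009], 0.5)]
square_mid [([0.607, -0.235, 0.025], 0.66), ([0.641, 0.088, 0.01], 0.63)]
bar_mid [([0.423, 0.4, 0.012], 0.92), ([0.397, 0.282, 0.005], 0.87), ([0.299, 0.239, 0.006], 0.74)]
large_disc_block [([0.548, 0.374, -0.001], 0.96)]
small_disc_block [([0.648, -0.077, 0.003], 0.61)]
square_block [([0.475, -0.151, 0.004], 0.84)]
bar_block [([0.474, -0.003, 0.003], 0.55)]
spool_mid [([0.608, -0.236, 0.026], 0.52)]
bead_jar_mid [([0.53, -0.375, 0.03], 0.97), ([0.395, 0.284, 0.005], 0.67), ([0.65, -0.077, -0.0], 0.41)]
scene 346.72711993754695 [[0.378, 0.926, -0.005, -0.189], [0.722, -0.299, -0.624, -0.327], [-0.579, 0.232, -0.781, 1.368], [0.0, 0.0, 0.0, 1.0]]
large_disc_mid [([0.416, -0.393, 0.006], 0.76), ([0.393, -0.293, 0.01], 0.53), ([0.304, -0.351, 0.007], 0.53)]
small_disc_mid [([0.468, 0.141, 0.006], 0.54)]
square_mid [([0.641, 0.087, 0.008], 0.49), ([0.481, -0.004, -0.002], 0.47), ([0.644, -0.074, -0.007], 0.38)]
bar_mid [([0.299, 0.242, 0.007], 0.7), ([0.402, 0.284, 0.007], 0.54)]
large_disc_block [([0.552, 0.376, -0.0], 0.97)]
small_disc_block [([0.647, -0.073, -0.002], 0.75)]
square_block [([0.475, -0.146, 0.001], 0.79)]
bar_block [([0.482, -0.004, -0.001], 0.98)]
spool_mid [([0.607, -0.238, 0.025], 0.68), ([0.644, 0.084, 0.01], 0.67), ([0.468, 0.14, 0.007], 0.55)]
bead_jar_mid [([0.53, -0.373, 0.027], 0.84), ([0.645, 0.09, 0.006], 0.58)]
[9.91441235e-01 1.30553705e-01 3.47244551e-05 7.48645002e-05] 1.1
```

View pics/top0.png

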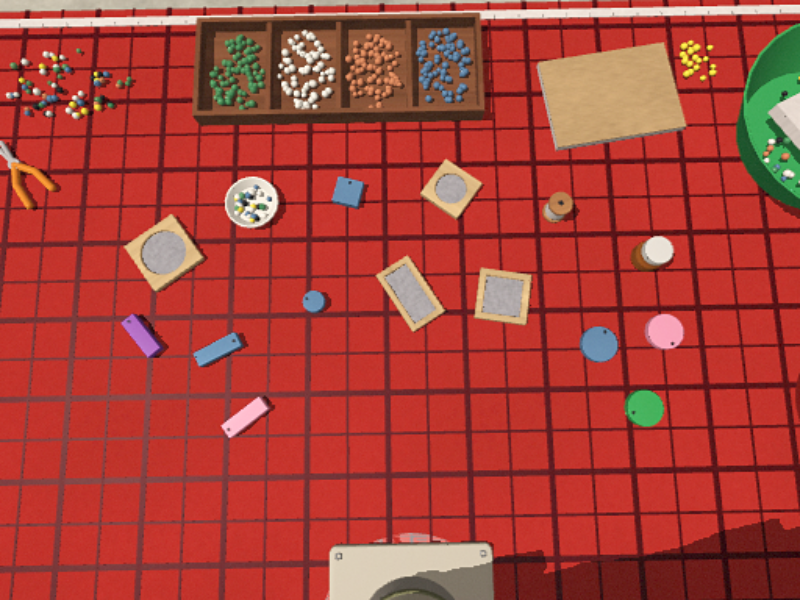

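View pics/scene0.png

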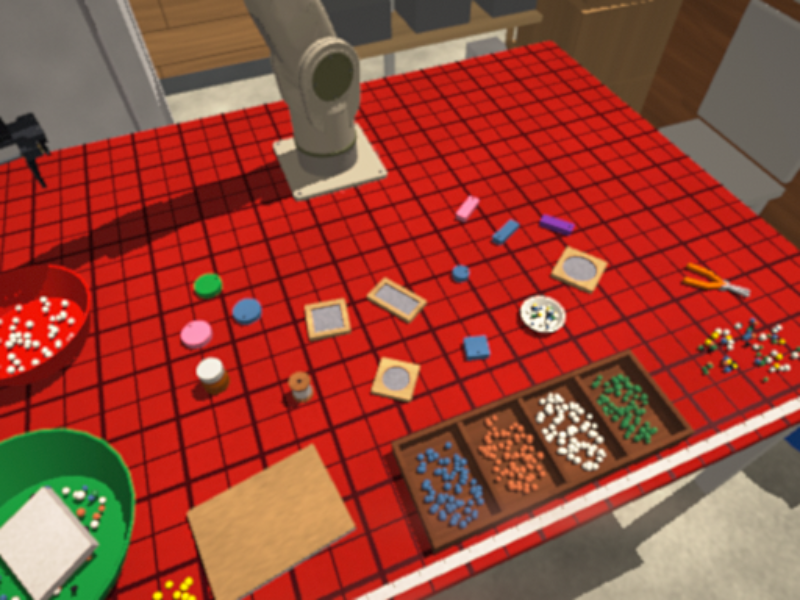

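Top view (800x600 pixels): the blue pendants are the large disc (598,344), small disc (314,301), square (348,191) and bar (219,349). The look-alikes are a pink disc (664,332), a green disc (645,408), a purple bar (141,335) and a pink bar (246,417). I choose the blue ones. The blocks are at (164,252) large round, (452,189) small round, (503,296) square and (411,293) bar.

```bash
cat > vis.py <<'E'
from cell import *
import cv2,numpy as np
PX={"large_disc":(.395,-.287),"small_disc":(.470,.140),"square":(.641,.087),"bar":(.398,.283)}
BK={"large_disc":(.550,.375),"small_disc":(.648,-.075),"square":(.475,-.149),"bar":(.478,-.003)}
def backproj(im,uv,z):
    E=im["extrinsics"]; R,t=E[:3,:3],E[:3,3]; c=-R.T@t
    uv=np.asarray(uv,float).reshape(-1,2)
    d=np.c_[(uv[:,0]-im["cx"])/im["fx"],(uv[:,1]-im["cy"])/im["fy"],np.ones(len(uv))]@R
    return (c+d*((z-c[2])/d[:,2:]))[:,:2]
def project(im,p):
    q=im["extrinsics"]@np.append(p,1); return np.array([im["fx"]*q[0]/q[2]+im["cx"],im["fy"]*q[1]/q[2]+im["cy"]])
def measure(im,mask,xy,z):
    """component of mask nearest xy -> rectangle (centre, size, angle of long side) in the world plane z"""
    u=project(im,[*xy,z]); best=None
    cs,_=cv2.findContours(mask.astype(np.uint8),cv2.RETR_EXTERNAL,cv2.CHAIN_APPROX_NONE)
    cs=[c for c in cs if cv2.contourArea(c)>60]
    c=min(cs,key=lambda c:np.linalg.norm(c.reshape(-1,2).mean(0)-u))
    (cx,cy),(w,h),a=cv2.minAreaRect((backproj(im,c,z)*1000).astype(np.float32))
    if w<h: w,h,a=h,w,a+90
    return np.array([cx,cy])/1000,(w,h),(a+90)%180-90
def masks(im):
    hsv=cv2.cvtColor(im["frame"],cv2.COLOR_RGB2HSV); H,S,V=cv2.split(hsv)
    return (H>98)&(H<118)&(S>90)&(V>50), (H>8)&(H<30)&(S>40)&(V>140)
E
python3 - <<'E'
from vis import *
for c in("top","scene"):
    im=get_image(c); b,w=masks(im)
    for n in PX:
        for t,m,p,z in(("part",b,PX[n],.014),("block",w,BK[n],.0105)):
            q,s,a=measure(im,m,p,z); print(c,n,t,np.round(q,4),np.round(s,1),round(a,1))
    if c=="top":
        f=im["frame"][:,:,::-1]; crops=[]
        for n in PX:
            for p in(PX[n],BK[n]):
                u=project(im,[*p,.01]).astype(int); crops.append(cv2.resize(f[u[1]-38:u[1]+38,u[0]-38:u[0]+38],(200,200),interpolation=cv2.INTER_CUBIC))
        cv2.imwrite("pics/crops.png",np.vstack([np.hstack(crops[:4]),np.hstack(crops[4:])]))
E
```

```text
top large_disc part [ 0.3949 -0.2888] [52.  51.5] -4.1
top large_disc block [0.5509 0.3747] [89.4 89.3] 35.7
top small_disc part [0.4682 0.1396] [31.5 30.9] 0.2
top small_disc block [ 0.6452 -0.0747] [73.9 71.2] -36.9
top square part [0.6408 0.0863] [43.5 41.4] -14.1
top square block [ 0.4714 -0.1489] [79.8 79.5] 80.7
top bar part [0.398 0.283] [70.3 24.7] -63.9
top bar block [ 0.4793 -0.0069] [105.1  59.2] 32.0
scene large_disc part [ 0.3988 -0.2885] [53.5 48. ] 21.7
scene large_disc block [0.5498 0.3761] [94.  91.8] -54.3
scene small_disc part [0.4008 0.2821] [72.9 21.1] -62.2
scene small_disc block [ 0.6458 -0.0741] [74.7 73.9] -35.9
scene square part [0.6446 0.0862] [44.  40.3] -15.7
scene square block [ 0.4711 -0.1485] [82.2 81.8] -10.1
scene bar part [0.4008 0.2821] [72.9 21.1] -62.2
scene bar block [ 0.4794 -0.0051] [108.3  63. ] 31.9
```

View pics/crops.png

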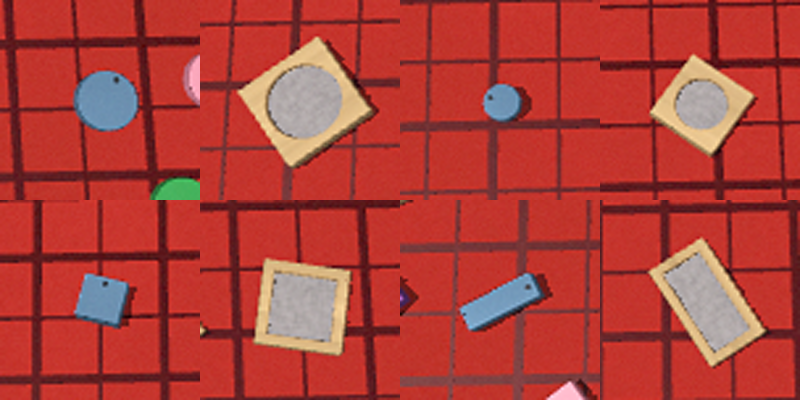

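The crops confirm the choice. Each blue part and its block measures to the stated size. I'll start with the small disc.

```bash
cat > job.py <<'E'
from cell import *
import numpy as np
# part: (xy, yaw deg, symmetry step deg, width mm, block xy, block yaw)
J={"large_disc":((.3955,-.2888),70,180,54,(.5509,.3750),None),
   "small_disc":((.4690,.1396),0,30,34,(.6452,-.0747),None),
   "square":((.6415,.0863),-14.5,90,42,(.4714,-.1489),80.5),
   "bar":((.3985,.283),-63.9,180,24,(.4793,-.0065),32)}
ZP=.0075; HOV=.10
quat=lambda a:[np.cos(np.radians(a)/2),np.sin(np.radians(a)/2),0,0]
def yaws(a,step,xy):
    """reachable equivalent yaws, most central last joint first"""
    c=[]
    for k in range(-360//step,360//step+1):
        y=a+k*step
        if abs(y)>200: continue
        qs=[r.ik([*xy,z],quat(y)) for z in(HOV,.01)]
        if all(q is not None for q in qs): c.append((max(abs(q[6]) for q in qs),y))
    return [y for _,y in sorted(c)]
def log(s): st=r.get_state(); print(s,"t%.1f"%st["time_s"],np.round(st["ee_pos"],4),"w%.1f"%(st["width"]*87),"ff",np.round(st["finger_force"],1),"F",np.round(st["wrist_force"],1))
def pick(n):
    xy,a,step,w,_,_=J[n]; y=yaws(a,step,xy)[0]
    r.movep([*xy,HOV],quat(y)); gripper_to(min(1,(w+18)/87))
    r.move_straight([*xy,ZP]); gripper_to(max(0,(w-12)/87),f_grip=20); log("gripped yaw %.0f"%y)
    r.move_straight([*xy,HOV]); log("lifted"); return y
def place(n):
    _,a,step,w,b,by=J[n]
    c=yaws(by if by is not None else 0,step if by is not None else 15,b); y=c[0]
    r.movep([*b,HOV],quat(y)); r.move_straight([*b,ZP+.006+.004])
    hit=r.move_straight([*b,ZP+.006-.0005],velocity=.02,max_force=4); log("down hit=%s"%hit)
    gripper_to((w+10)/87); r.pause(.2); r.move_straight([*b,HOV]); log("released yaw %.0f"%y)
E
python3 - <<'E'
from job import *
for n in J:
    print(n,yaws(*J[n][1:3],J[n][0])[:3],yaws(J[n][5] or 0,J[n][2],J[n][4])[:3])
pick("small_disc")
E
```

```text
large_disc [70, -110] [180, -180, 0]
small_disc [120, 150, 90] [90, 120, 60]
square [-194.5, 165.5, 75.5] [80.5, -189.5, 170.5]
bar [116.1, -63.9] [32, -148]
gripped yaw 120 t6.2 [0.4694 0.1395 0.0079] w33.0 ff 20.0 F [-0.5 -1.   6.1]
lifted t7.0 [0.4686 0.1392 0.0992] w32.8 ff 20.0 F [ 0.2  0.5 -0.3]
```

```bash
python3 - <<'E'
from job import *
place("small_disc")
pick("square")
E
```

```text
down hit=True t9.0 [ 0.646  -0.0747  0.014 ] w33.0 ff 20.0 F [-0.8 -0.4  4.4]
released yaw 105 t10.5 [ 0.6447 -0.0749  0.0992] w44.0 ff 0.0 F [-0.4  0.5 -0.4]
gripped yaw -194 t13.1 [0.6418 0.0864 0.0081] w41.6 ff 20.0 F [-0.1  0.2  3.7]
lifted t13.9 [0.641  0.0859 0.099 ] w41.5 ff 20.0 F [ 0. -1. -1.]
```

```bash
python3 - <<'E'
from job import *
place("square")
pick("bar"); place("bar")
pick("large_disc")
from vis import *
im=get_image("scene"); cv2.imwrite("pics/s1.png",cv2.resize(im["frame"][:,:,::-1],(800,600)))
E
```

```text
down hit=True t16.0 [ 0.4723 -0.1492  0.0139] w41.7 ff 20.0 F [-1.2  0.8  6. ]
released yaw 80 t17.4 [ 0.4709 -0.149   0.0993] w52.1 ff 0.0 F [-0.5  0.8 -0.9]
gripped yaw 116 t20.8 [0.3989 0.2831 0.0079] w23.3 ff 20.0 F [-0.  -1.1  6.3]
lifted t21.6 [0.3982 0.2824 0.0992] w24.0 ff 20.0 F [ 0.4  0.  -1.1]
down hit=True t23.7 [ 0.4802 -0.0066  0.0139] w23.5 ff 20.0 F [-0.5 -0.   4.4]
released yaw 32 t25.2 [ 0.4788 -0.0068  0.0993] w34.3 ff 0.0 F [0.1 0.  0.2]
gripped yaw 70 t28.5 [ 0.3957 -0.2891  0.0079] w53.1 ff 20.0 F [-2.9  0.2  4.9]
lifted t29.2 [ 0.3949 -0.2887  0.0992] w53.3 ff 20.0 F [-0.1 -0.1 -0.4]
```

View pics/s1.png

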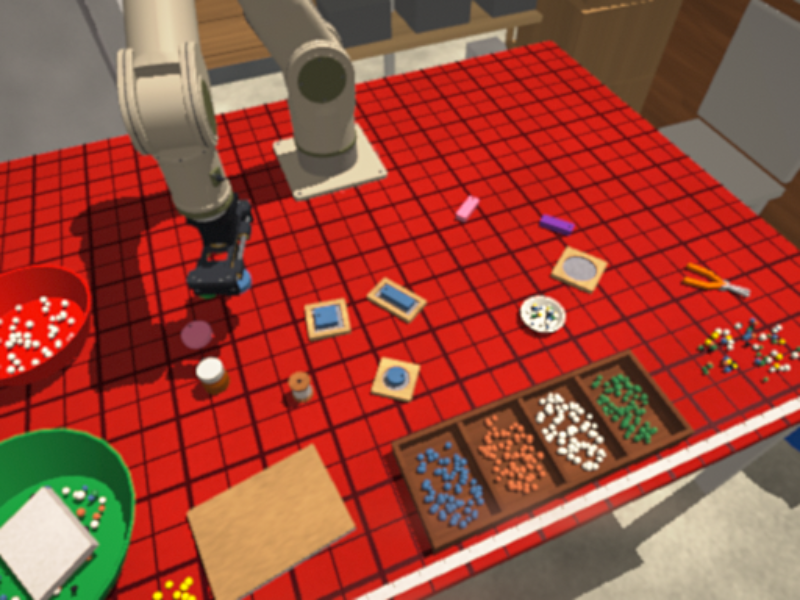

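The square (326,315), bar (398,295) and small disc (396,377) are in their own recesses. The large disc is held at (240,280), and the spool and jar have not moved. Next I'll place the large disc, move the arm aside and check.

```bash
python3 - <<'E'
from job import *
place("large_disc")
r.move_straight([.5509,.375,.2]); r.set_joints([1.286,.332,-.065,1.46,.022,1.35,-.088]); log("home")
from vis import *
im=get_image("top"); b,w=masks(im); f=im["frame"][:,:,::-1]; crops=[]
E=im["extrinsics"]; Ri=E[:3,:3].T
for n in J:
    B=J[n][4]; q,s,a=measure(im,b,B,.02); u=project(im,[*B,.02]).astype(int)
    v,x=np.mgrid[u[1]-3:u[1]+4,u[0]-3:u[0]+4]; d=im["z_map"][v,x].ravel()
    P=np.c_[(x.ravel()-im["cx"])/im["fx"]*d,(v.ravel()-im["cy"])/im["fy"]*d,d]
    print(n,"off mm",np.round((q-B)*1000,1),np.round(s,1),round(a,1),"top z",round(float(np.median(((P-E[:3,3])@E[:3,:3])[:,2])),4))
    crops.append(cv2.resize(f[u[1]-30:u[1]+30,u[0]-30:u[0]+30],(300,300),interpolation=cv2.INTER_CUBIC))
for n in("spool_mid","bead_jar_mid"): print(n,[(np.round(k["location"],3),k["p"]) for k in mark_of("top",n)[:1]])
cv2.imwrite("pics/end.png",np.vstack([np.hstack(crops[:2]),np.hstack(crops[2:])]))
E
```

```text
down hit=True t32.7 [0.5514 0.3755 0.0138] w53.2 ff 20.0 F [0.3 0.7 5.1]
released yaw 165 t34.2 [0.5508 0.3746 0.0992] w64.0 ff 0.0 F [ 0.8  0.4 -0.5]
home t38.7 [ 0.163  -0.6034  0.2226] w64.0 ff 0.0 F [ 0.3  0.1 -0.6]
large_disc off mm [-1.4 -1. ] [55.7 51.8] 88.9 top z 0.0217
small_disc off mm [-1.4  1. ] [33.4 29.3] -1.7 top z 0.0219
square off mm [-0.9 -1. ] [42.1 41.3] -10.0 top z 0.022
bar off mm [0.6 0.7] [69.6 23.1] 32.0 top z 0.0224
spool_mid [(array([ 0.61 , -0.236,  0.022]), 0.83)]
bead_jar_mid [(array([ 0.531, -0.372,  0.029]), 0.95)]
```

View pics/end.png

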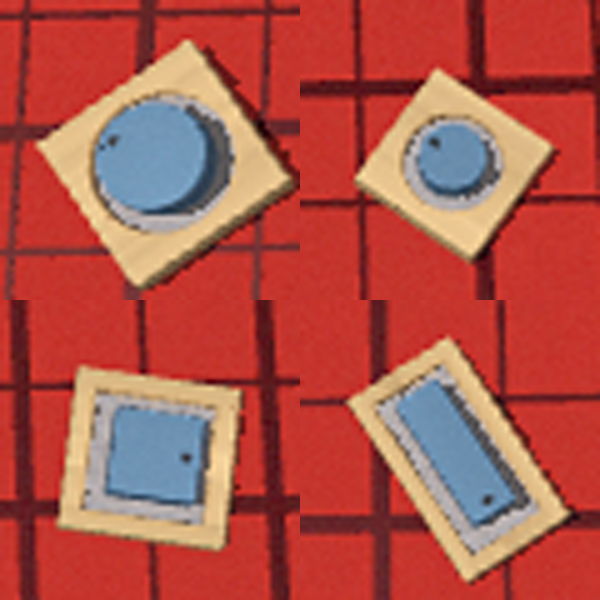

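All four crops show the pendants flat and centred in their recesses, with their tops at 22 mm as expected.

```bash
python3 -c "
from cell import *
print(ticket.job_done())"
```

```text
the job is handed in; nothing more can be done
None
```

All four pendants lie flat in their matching recesses, each within about 2 mm of centre by the top camera; the spool and jar did not move measurably, and the job was handed in at about 39 s (no verdict was returned).

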